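Slide the lacquered shogi piece round the drying track

ROBOT

A 6-joint arm with a two-finger parallel gripper is mounted at the origin on the work surface. World frame = base frame: x ahead of the robot, y to its left, z up, the work surface at z = 0. Lengths are in m, angles in rad, forces in N, time in s.
With the tool pointing down it reaches from about 0.35 to 0.775 m from the base axis. Payload 5.5 kg.
Tool frame: the origin (TCP) lies midway between the tips of the shut fingers; the grasp point (between the pads) lies 19 mm behind it; z points along the fingers, y is the line along which they close (so a half turn about z gives the same grasp; the last joint's range is limited). The gripper opens to 85 mm and grips with 20 to 120 N. Pads are 22 mm wide; open, the fingers measure 114 mm over their backs; the gripper's body (76 mm by 85 mm) begins 54 mm behind the grasp point. The pads swing forward as they close: fully open they stand 13 mm farther back than shut.
Start: joints at [1.098, 0.313, 0.046, 1.304, 0, 1.431], TCP at [0.188, 0.543, 0.231] pointing down, gripper open.
Joint ranges: [-2.76, 2.76], [-0.86, 1.69], [-1.03, 1.26], [-2.2, 2.34], [-1.47, 1.5], [-3.14, 3.14]. Speed limits (rad/s): [2.57, 2.57, 3.14, 3.14, 3.14, 3.14].

INTERFACE

Orientations are given as a unit quaternion [w, x, y, z].
In Python, from rig import arm, vision gives the robot as it stands.
- The arm moves only by the shell command python3 -m handwheel 'ROWS' [FORCE]. ROWS is JSON, a list of rows, each a list of 7 numbers: the turn, a rotation vector about the tool's x, y, z in rad, then the shift along the tool's x, y, z in mm, then the opening in per cent of the stroke, from 0 (shut) to 100 (fully open). A call has 1 to 12 rows; each row shifts and turns the commanded pose from where the row before left it, along the tool's axes as they then stand; what a row does not reach is not made up. A row lasts 1/10 s, in which the tool goes at most 50 mm and 8.59 degrees, less where a joint would pass 70% of its speed; a pose out of reach is approached as far as the arm can. A call with a gripper value outside its range is refused whole. The fingers move at their own pace and stop on an object; FORCE is the grip in N (left out, the last holds). Time passes only in rows, so rows that do not move let the fingers close. It gives the time, the measured TCP pose, the force, the opening and the grip force at its end, in the units of the state.
- arm.get_obs(): the state, without advancing time (a new reading comes with each control period).
- vision.read_camera(name): name is "scene" or "top"; returns the picture (420x560x3 uint8, blue, green, red); there is no depth.
- vision.camera_params(name): a dict with "camera_matrix" (3x3 intrinsics, pixels), "distortion" ([k1, k2, p1, p2, k3] as OpenCV has them; the pictures are not rectified), "xyz" and "orientation" of the camera in the world. Camera axes: x right, y down, z forward; pixel columns grow to the right and rows downward; lengths in m; the calibration is good to about 2 mm. A picture is of the moment at which its call begins. camera_params takes no time and is no camera call.
- arm.finish_job(): hands the job in; it is judged then, once.
The state is a dict: "time": time; "joint_positions": joint angles; "qvel": joint speeds; "effort": joint torques, N m; "tool_pos": TCP position; "eef_rot": TCP orientation; "wrist_force": force on the tool from outside, world axes, zero at the start; "wrist_torque": the same for the moment, N m; "gripper_width": opening from 0.0 (shut) to 1.0 (fully open); "grasp_force": force on a finger pad.
Only numpy, scipy, OpenCV 4.12 (cv2) and the standard library are available. Lean on these libraries where they do the work, as an engineer would, in place of code of your own. Each camera call takes 0.05 s, during which the arm holds its last target. There are 200 camera calls.

TASK

In this shogi-piece workshop the piece with the fresh red lacquer, on its round pedestal, has to go to its drying spot: slide its pedestal along its guide track, round the curved corner and on over the green spot until it is fully home against the brass stop, keeping it down in the track all the way. Leave the pedestal with the pale piece where it stands in the other track.

Things in the scene. Friction and masses are not known exactly. Their poses are not given: they have to be found in the camera images.
- red_pedestal_center (a point): Loose upright pedestal, 0.2 kg (lengths in mm): round dark foot (diameter 60, 14 high), round oak stem on it (diameter 46, from 14 to 44 above the underside, red band at its top) and a red five-sided piece lying on top (53 high in all). This point: on its axis, 22 above the underside. Starts in its track's entry lane, 45 to 75 before the bend, at any turn about its axis.
- red_bend (a point): (mm) Centre of the bend of the red pedestal's track, at floor level (8 above the table), in the round corner block (radius 41). Lane 68 wide, aluminium walls 10 high, 8 thick. Its axes, z up: centre line of the entry lane at x = -75, from its open end y = 110 to y = 0; a quarter circle of radius 75 round this point to x = 0, y = -75; exit lane along +x at y = -75 to the stop's face at x = 90.
- red_dock (a point): The red pedestal's centre point when fully home against the brass stop (8 mm thick, 16 mm high) over the green spot on the exit lane's floor: at x = 60 mm, y = -75 mm in red_bend's axes and 22 mm above the track's floor. Its axes are parallel to red_bend's.
- pale_pedestal_center (a point): A pedestal of the same shape with a pale piece and a pale band, loose in the entry lane of a second track of the same shape, which stands on the other side (left or right); it must stay there. This point: on its axis, 22 mm above its underside.
There are look-alikes about, which are no part of the job. Leave any turquoise look-alike of the part that bears red_pedestal_center alone.

How it is judged:
By the outcome, as a careful person would: the job done as asked, in the order asked, and still so for the second after the job is handed in, with the robot touching nothing.
It also fails if it takes over 32 s, if anything falls off the work surface, if the arm or the gripper's body presses on something with over 40 N, if the wrist force passes 120 N, or if a joint passes its speed limit or range.

## Working session

There is one attempt and no reset: what is moved stays moved. The work goes in short steps, Python scripts to look and compute and a shell command to move; the robot and the scene stay as the last step left them, time stands still between calls to the robot, and variables do not carry over. Pictures are saved under pics/ and viewed, at most 10 in all, crops included, and the job is handed in when it is done.

```bash
mkdir -p pics; ls; python3 - <<'E'
from rig import arm, vision
import cv2
for n in("scene","top"):
    cv2.imwrite(f"pics/{n}0.png",vision.read_camera(n)); print(n,vision.camera_params(n))
o=arm.get_obs();print(o)
E
```

```text
pics
scene {'camera_matrix': array([[379.01936434,   0.        , 284.92096064],
       [  0.        , 379.01936434, 207.99878767],
       [  0.        ,   0.        ,   1.        ]]), 'distortion': array([-0.03311444,  0.        ,  0.        ,  0.        ,  0.        ]), 'xyz': array([ 0.93323781, -0.3942761 ,  0.57574785]), 'orientation': array([-0.38348829,  0.82990785,  0.36421838, -0.17758   ])}
top {'camera_matrix': array([[427.21562619,   0.        , 278.59751515],
       [  0.        , 427.21562619, 206.09178872],
       [  0.        ,   0.        ,   1.        ]]), 'distortion': array([-0.08505288,  0.        ,  0.        ,  0.        ,  0.        ]), 'xyz': array([0.32508932, 0.03099973, 0.98291141]), 'orientation': array([-0.05376813,  0.70642317, -0.70268615,  0.06563129])}
{'time': 0.1, 'joint_positions': array([ 1.09840663e+00,  3.13962126e-01,  4.51018012e-02,  1.30357188e+00,
       -8.77645778e-06,  1.43119384e+00]), 'qvel': array([-0.00040043, -0.00185658,  0.00454704, -0.00047306,  0.00075223,
       -0.00025939]), 'effort': array([ 2.13991014e-03, -4.81726134e+01,  2.99244028e+01,  1.27937755e-02,
       -1.68342913e-04,  2.63193243e-06]), 'tool_pos': array([0.18765157, 0.54305391, 0.23048084]), 'eef_rot': array([-2.42213613e-04,  1.65626791e-01,  9.86188165e-01, -7.81263848e-04]), 'wrist_force': array([ 0.14824387,  0.40622016, -0.03147616]), 'wrist_torque': array([ 0.02412658,  0.05183052, -0.02194268]), 'grasp_force': 0.0, 'gripper_width': 1.0018670827833756}
```

View pics/top0.png

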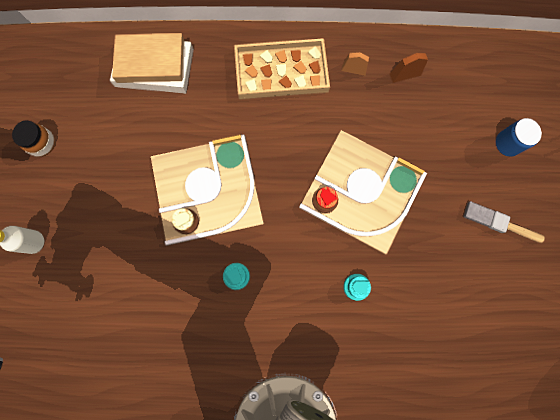

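View pics/scene0.png

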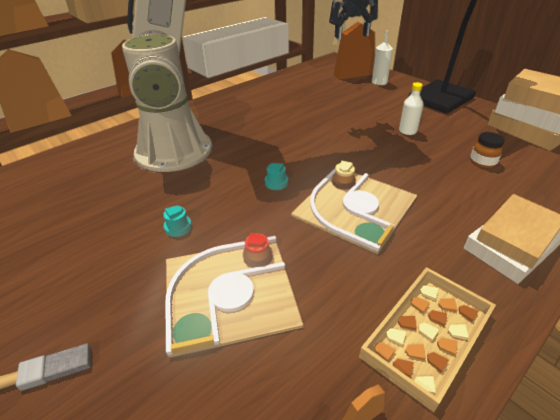

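The top view shows the red track on the right, with its white corner block at about (365,185), the red pedestal at (326,198) and the brass stop at (410,165). The scene view agrees: the turquoise look-alikes stand nearer the base, and the pale pedestal is in the other track. Next I rectify the top view to the wall-top plane and fit the track frame.

```bash
cat > h.py <<'E'
import numpy as np, cv2
from scipy.spatial.transform import Rotation as R
from rig import arm, vision
def cam(n):
    p=vision.camera_params(n); q=p["orientation"]
    return p["camera_matrix"],p["distortion"],R.from_quat(np.r_[q[1:],q[0]]).as_matrix(),p["xyz"]
def toworld(n,px,z):
    K,D,M,c=cam(n); u=cv2.undistortPoints(np.float64(px).reshape(-1,1,2),K,D).reshape(-1,2)
    d=np.c_[u,np.ones(len(u))]@M.T
    return (c+d*((z-c[2])/d[:,2])[:,None])
def topix(n,P):
    K,D,M,c=cam(n); r=cv2.Rodrigues(M.T)[0]
    return cv2.projectPoints(np.float64(P).reshape(-1,1,3),r,-M.T@c,K,D)[0].reshape(-1,2)
def rect(n,img,x0,x1,y0,y1,z,s=2000):  # rows: x decreasing, cols: y decreasing
    X,Y=np.meshgrid(np.arange(x1,x0,-1/s),np.arange(y1,y0,-1/s),indexing="ij")
    p=topix(n,np.stack([X,Y,0*X+z],-1)).reshape(*X.shape,2).astype(np.float32)
    return cv2.remap(img,p[...,0],p[...,1],cv2.INTER_CUBIC)
E
python3 - <<'E'
from h import *
im=cv2.imread("pics/top0.png")
g=np.where(im.min(2)>200,255,0).astype(np.uint8)
def blob(mask,z,er=0):
    n,l,s,c=cv2.connectedComponentsWithStats(mask.astype(np.uint8))
    for i in range(1,n):
        if s[i,4]>25: print(c[i].round(1),s[i,4],toworld("top",c[i],z).round(4))
roi=np.zeros(im.shape[:2],bool); roi[125:260,290:435]=1
print("white(opened)"); blob(cv2.morphologyEx(g*roi.astype(np.uint8),cv2.MORPH_OPEN,cv2.getStructuringElement(2,(13,13)))>0,.018)
b,gr,r=[im[...,i].astype(int) for i in range(3)]
print("red"); blob((r>150)&(gr<60)&(b<60)&roi,.053)
print("green"); blob((gr>r+30)&(gr>b-5)&roi,.008)
hsv=cv2.cvtColor(im,cv2.COLOR_BGR2HSV)
print("brass"); blob(((hsv[...,0]>12)&(hsv[...,0]<28)&(hsv[...,1]>170)&(hsv[...,2]>120)&roi),.024)
w=rect("top",im,.40,.68,-.32,0.02,.018); cv2.imwrite("pics/rect.png",w)
E
```

```text
white(opened)
[364.5 185.3] 984 [[ 0.5403 -0.1848  0.018 ]]
red
[327.2 196.1] 176 [[ 0.5071 -0.0923  0.053 ]]
green
[402.5 179.1] 544 [[ 0.5585 -0.2786  0.008 ]]
brass
```

View pics/rect.png

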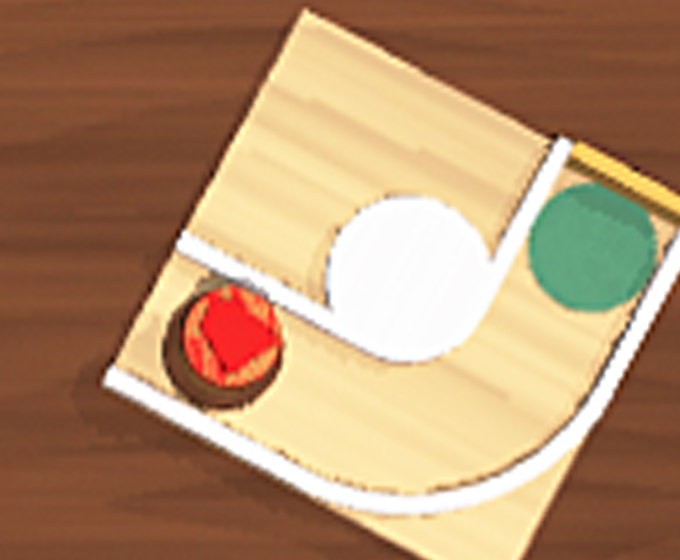

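The rectified view shows the block centre at about (410,278), the entry lane running up-left to (180,243), and the stop at the upper right, which all fits the stated geometry. Next I fit the frame to the wall-top mask.

```bash
cat > fit.py <<'E'
from h import *
from scipy.optimize import minimize
def model():
    g=np.stack(np.meshgrid(np.arange(-.125,.1,.001),np.arange(-.125,.112,.001)),-1).reshape(-1,2); x,y=g.T
    rho=np.where((x<=0)&(y<=0),np.hypot(x,y),np.where(y>0,np.abs(x),np.abs(y)))
    lane=((x<=0)&(y<=0))|((x<0)&(y>0)&(y<.11)&(x<-.033))|((y<0)&(x>0)&(x<.088)&(y<-.033))
    t=(np.hypot(x,y)<.041)|(lane&(((rho>.033)&(rho<.041))|((rho>.109)&(rho<.117))))
    band=cv2.dilate  # unused region excluded: stop
    keep=x<.088
    return g[keep],np.where(t,1.,-.6)[keep]
def fit(im,s0):
    m=cv2.GaussianBlur((im.min(2)>185).astype(np.float32),(0,0),.7); G,W=model()
    def sc(p):
        c,s=np.cos(p[2]),np.sin(p[2]); P=np.c_[p[0]+c*G[:,0]-s*G[:,1],p[1]+s*G[:,0]+c*G[:,1],np.full(len(G),.018)]
        u=topix("top",P).astype(np.float32)
        return -(cv2.remap(m,u[:,:1],u[:,1:],1).ravel()*W).sum()
    for _ in range(2):
        r=minimize(sc,s0,method="Nelder-Mead",options=dict(initial_simplex=np.array(s0)+np.vstack([np.zeros(3),np.diag([.006,.006,.05])]))); s0=r.x
    return r.x,-r.fun,W[W>0].sum()
E
python3 - <<'E'
from fit import *
im=cv2.imread("pics/top0.png")
p,f,t=fit(im,[.541,-.185,np.radians(-26)]); print(p,np.degrees(p[2]),f,t)
c,s=np.cos(p[2]),np.sin(p[2]);A=np.array([[c,s],[-s,c]])
tb=lambda P:(A@(np.array(P)[:2]-p[:2])*1000).round(1)
# pedestal: red piece (53), band/stem colour (44), as seen
hsv=cv2.cvtColor(im,cv2.COLOR_BGR2HSV); b,g,r=[im[...,i].astype(int) for i in range(3)]
roi=np.zeros(r.shape,bool); roi[180:215,308:345]=1
for nm,mk,z in(("piece",(r>150)&(g<60)&roi,.061),("stemtop",(r>140)&(g<130)&(r-g>60)&roi,.052)):
    ys,xs=np.nonzero(mk); w=toworld("top",[(xs.mean(),ys.mean())],z)[0]; (c0,rad)=cv2.minEnclosingCircle(np.c_[xs,ys].astype(np.float32))
    print(nm,len(xs),w.round(4),tb(w),"enc",tb(toworld("top",[c0],z)[0]),rad)
ys,xs=np.nonzero((g>r+30)&(r>0)&(np.arange(560)>385)&(np.arange(560)<425)&(np.arange(420)[:,None]>150)&(np.arange(420)[:,None]<200))
print("green",tb(toworld("top",[(xs.mean(),ys.mean())],.008)[0]))
o=arm.get_obs();tp=o["tool_pos"];q=o["eef_rot"];M=R.from_quat(np.r_[q[1:],q[0]]).as_matrix()
print("tcp in bend",tb(tp)); yaw=np.arctan2(M[1,1],M[0,1]);print("turn needed about tool z",-((p[2]+np.pi/2)-yaw))
# overlay
ov=cv2.resize(im[110:270,280:450],None,fx=4,fy=4,interpolation=2)
G=[(x,y) for x,y in [(-75,y) for y in range(0,111,5)]+[(75*np.cos(a),75*np.sin(a)) for a in np.linspace(np.pi,1.5*np.pi,20)]+[(x,-75) for x in range(0,91,5)]+[(0,0),(-41,110),(-109,110),(90,-41),(90,-109),(-33,110),(-117,110)]]
W=np.array([np.r_[p[:2]+A.T@np.array(k)/1000,.018 if i>45 else .008] for i,k in enumerate(G)])
for u in topix("top",W): cv2.circle(ov,tuple(int(v) for v in ((u-[280,110]+.5)*4)),2,(255,0,255),-1)
cv2.imwrite("pics/ov.png",ov[:600])
E
```

```text
Traceback (most recent call last):
  File "fit.py", line 18, in fit
    r=minimize(sc,s0,method="Nelder-Mead",options=dict(initial_simplex=np.array(s0)+np.vstack([np.zeros(3),np.diag([.006,.006,.05])]))); s0=r.x
  File "fit.py", line 16, in sc
    return -(cv2.remap(m,u[:,:1],u[:,1:],1).ravel()*W).sum()
             ~~~~~~~~~^^^^^^^^^^^^^^^^^^^^^
cv2.error: OpenCV(4.12.0) /io/opencv/modules/imgproc/src/imgwarp.cpp:1713: error: (-215:Assertion failed) dst.cols < SHRT_MAX && dst.rows < SHRT_MAX && src.cols < SHRT_MAX && src.rows < SHRT_MAX in function 'remap'
```

```bash
sed -i 's/-(cv2.remap(m,u\[:,:1\],u\[:,1:\],1).ravel()\*W).sum()/-(map_coordinates(m,[u[:,1],u[:,0]],order=1)*W).sum()/; s/^from scipy.optimize.*/&\nfrom scipy.ndimage import map_coordinates/; /unused region/d' fit.py
cat > loc.py <<'E'
from fit import *
import sys
def main(im,p,a):
    c,s=np.cos(p[2]),np.sin(p[2]);A=np.array([[c,s],[-s,c]])
    tb=lambda P:(A@(np.array(P)[:2]-p[:2])*1000).round(1)
    b,g,r=[im[...,i].astype(int) for i in range(3)]
    roi=np.zeros(r.shape,bool); roi[140:260,300:425]=1
    for nm,mk,z in(("piece",(r>150)&(g<60)&roi,.061),("stemtop",(r>140)&(g<130)&(r-g>60)&roi,.052)):
        n,l,st,_=cv2.connectedComponentsWithStats(mk.astype(np.uint8)); k=1+st[1:,4].argmax()
        ys,xs=np.nonzero(l==k); w=toworld("top",[(xs.mean(),ys.mean())],z)[0]; c0,rad=cv2.minEnclosingCircle(np.c_[xs,ys].astype(np.float32))
        print(nm,len(xs),w.round(4),tb(w),"enc",tb(toworld("top",[c0],z)[0]),rad)
    o=arm.get_obs();q=o["eef_rot"];M=R.from_quat(np.r_[q[1:],q[0]]).as_matrix()
    print("tcp in bend",tb(o["tool_pos"]),o["tool_pos"][2],"turn about tool z",np.arctan2(M[1,1],M[0,1])-p[2]-np.pi/2)
    G=[(-75,y) for y in range(0,111,5)]+[(75*np.cos(t),75*np.sin(t)) for t in np.linspace(np.pi,1.5*np.pi,20)]+[(x,-75) for x in range(0,91,5)]
    H=[(0,0),(-33,110),(-117,110),(90,-33),(90,-117)]
    W=np.array([np.r_[p[:2]+A.T@np.array(k)/1000,.018 if k in H else .008] for k in G+H])
    ov=cv2.resize(im[120:265,290:440],None,fx=4,fy=4,interpolation=2)
    for u in topix("top",W): cv2.circle(ov,tuple(int(v) for v in ((u-[290,120]+.5)*4)),2,(255,0,255),-1)
    cv2.imwrite(a,ov)
E
python3 - <<'E'
from loc import *
im=cv2.imread("pics/top0.png")
p,f,t=fit(im,[.541,-.185,np.radians(-26)]); print(p,np.degrees(p[2]),f,t); np.save("p.npy",p)
main(im,p,"pics/ov.png")
E
```

```text
[ 0.54120533 -0.18425724 -0.49392741] -28.299955858985463 7945.61387678179 9590.0
piece 176 [ 0.5055 -0.0912  0.061 ] [-75.6  65. ] enc [-74.1  64.8] 10.03996753692627
stemtop 281 [ 0.5064 -0.0904  0.052 ] [-75.1  66.1] enc [-75.5  65.5] 10.789308547973633
tcp in bend [-656.1  472.8] 0.2304808357075444 turn about tool z 0.16114038011079868
```

View pics/ov.png

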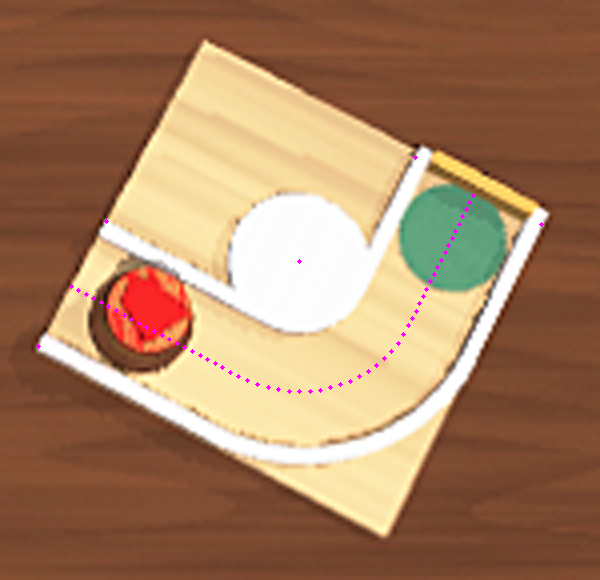

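The fit follows the walls closely, so the overlay confirms it. The pedestal is at (-75, 65) in the bend's axes, which is within its stated start range. Now I turn the tool to line up with the track and approach.

```bash
python3 -m handwheel '[[0,0,0.08,0,0,0,100],[0,0,0.08,0,0,0,100],[0,0,0,-25,-17,5,100],[0,0,0,-40,-28,8,100],[0,0,0,-40,-28,8,100],[0,0,0,-40,-28,8,100],[0,0,0,-40,-28,8,100],[0,0,0,-40,-28,8,100],[0,0,0,-40,-28,8,100],[0,0,0,-40,-28,8,100],[0,0,0,-40,-28,8,100],[0,0,0,-40,-28,8,100]]' 30
cat > st.py <<'E'
from h import *
p=np.load("p.npy");c,s=np.cos(p[2]),np.sin(p[2]);A=np.array([[c,s],[-s,c]])
o=arm.get_obs();q=o["eef_rot"];M=R.from_quat(np.r_[q[1:],q[0]]).as_matrix()
print("tcp in bend",(A@(o["tool_pos"][:2]-p[:2])*1000).round(1),"z",(o["tool_pos"][2]*1000).round(1),"turn",(np.arctan2(M[1,1],M[0,1])-p[2]-np.pi/2).round(4),"tilt",M[2].round(3),"F",(A@o["wrist_force"][:2]).round(1),o["wrist_force"][2].round(1),"w",round(o["gripper_width"]*85,1),"g",o["grasp_force"],"t",o["time"],"j",o["joint_positions"].round(2))
E
python3 st.py
```

```text
time: 1.3
tool_pos: [0.4001, 0.1225, 0.154]
eef_rot: [0.0, 0.244, 0.97, 0.0]
wrist_force: [0.6, 0.7, 0.0]
gripper_width: 1.004
grasp_force: 0.0
tcp in bend [-269.7  203.2] z 154.0 turn 0.0012 tilt [-0.  0. -1.] F [0.2 0.9] 0.0 w 85.4 g 0.0 t 1.3 j [ 0.1   0.05 -0.47  1.05  0.    0.6 ]
```

```bash
python3 -m handwheel '[[0,0,0,-33,-23,9,100],[0,0,0,-33,-23,9,100],[0,0,0,-33,-23,9,100],[0,0,0,-33,-23,9,100],[0,0,0,-33,-23,9,100],[0,0,0,-30,-23,9,100],[0,0,0,0,0,0,100],[0,0,0,0,0,0,100]]' 30 >/dev/null
python3 st.py; python3 -c "
from h import *
cv2.imwrite('pics/s1.png',vision.read_camera('scene')[120:380,140:400].repeat(2,0).repeat(2,1))"
```

```text
tcp in bend [-76.   66.2] z 99.4 turn -0.0008 tilt [ 0.002 -0.    -1.   ] F [0.1 0.3] -0.1 w 84.6 g 0.0 t 2.1 j [-0.33  0.28 -0.34  0.96  0.    0.16]
```

View pics/s1.png

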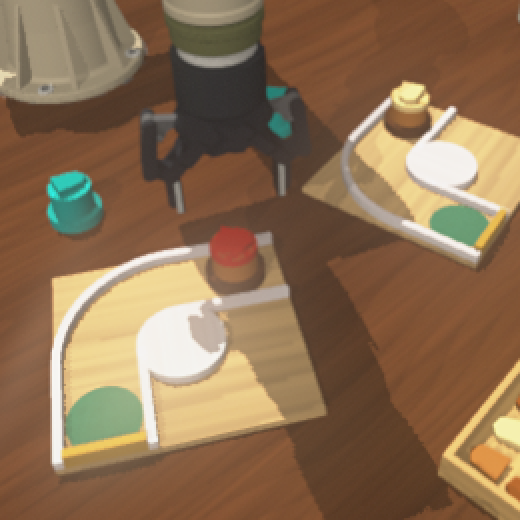

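The gripper is centred over the red pedestal, whose top is at (232,245) in the crop. Now I descend, then close gently.

```bash
python3 -m handwheel '[[0,0,0,0,-1,20,100],[0,0,0,-1,0,20,100],[0,0,0,0,0,20,100],[0,0,0,0,0,17,100],[0,0,0,0,0,0,100],[0,0,0,0,0,0,45],[0,0,0,0,0,0,45],[0,0,0,0,0,0,45],[0,0,0,0,0,0,45],[0,0,0,0,0,0,45],[0,0,0,0,0,0,45],[0,0,0,0,0,0,45]]' 25
python3 st.py
```

```text
time: 3.35
tool_pos: [0.5076, -0.0909, 0.0247]
eef_rot: [0.001, 0.244, 0.97, 0.0]
wrist_force: [-2.2, 0.9, 6.0]
gripper_width: 0.535
grasp_force: 25.5
tcp in bend [-73.9  66.2] z 24.7 turn 0.0013 tilt [-0.002  0.001 -1.   ] F [-2.4 -0.3] 6.0 w 45.4 g 25.538538694381714 t 3.35 j [-0.33  0.36 -0.44  0.77  0.    0.16]
```

```bash
python3 -m handwheel '[[0,0,0,0,-5,0,45],[0,0,0,0,-10,0,45],[0,0,0,0,-10,0,45],[0,0,0,0,-10,0,45],[0,0,0,0,-10,0,45],[0,0,0,0,-10,0,45],[0,0,0,0,-10,0,45],[0,0,0,0,0,0,45]]' 25 >/dev/null
python3 st.py; python3 - <<'E'
from loc import *
main(vision.read_camera("top"),np.load("p.npy"),"pics/x.png")
cv2.imwrite('pics/s2.png',vision.read_camera('scene')[120:380,140:400].repeat(2,0).repeat(2,1))
E
```

```text
tcp in bend [-73.    0.3] z 24.7 turn 0.0002 tilt [-0.003  0.001 -1.   ] F [-0.4  1.2] 6.8 w 44.9 g 25.552925169467926 t 4.15 j [-0.46  0.33 -0.48  0.76  0.    0.03]
piece 4 [ 0.4736 -0.1257  0.061 ] [-87.3  19.5] enc [-87.3  19.5] 1.500100016593933
stemtop 20 [ 0.4721 -0.1302  0.052 ] [-86.5  14.9] enc [-87.2  15.4] 3.1623775959014893
tcp in bend [-73.1   0.4] 0.024675149991119225 turn about tool z 0.0003382287416662244
```

View pics/s2.png

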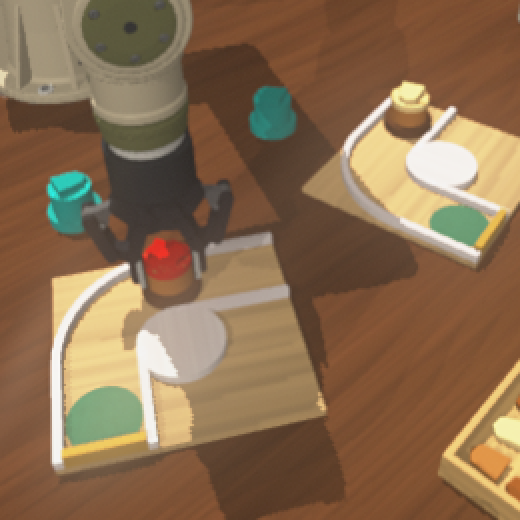

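The pedestal is held upright at the start of the bend, with the red top at (168,265) in the crop, and the track and pale pedestal are undisturbed. First half of the arc next.

```bash
python3 -m handwheel '[[0,0,0,-0.6,-9.8,0,45],[0,0,0,-1.9,-9.6,0,45],[0,0,0,-3.1,-9.3,0,45],[0,0,0,-4.3,-8.8,0,45],[0,0,0,-5.5,-8.2,0,45],[0,0,0,-6.5,-7.4,0,45],[0,0,0,0,0,0,45]]' 25 >/dev/null; python3 st.py
```

```text
tcp in bend [-52.3 -51.9] z 24.7 turn 0.001 tilt [-0.001  0.002 -1.   ] F [-3.1  3.2] 9.7 w 45.0 g 26.099735498428345 t 4.95 j [-0.57  0.36 -0.44  0.77  0.   -0.08]
```

```bash
python3 -m handwheel '[[0,0,0,-7.4,-6.5,0,45],[0,0,0,-8.2,-5.5,0,45],[0,0,0,-8.8,-4.3,0,45],[0,0,0,-9.3,-3.1,0,45],[0,0,0,-9.6,-1.9,0,45],[0,0,0,-9.8,-0.6,0,45],[0,0,0,-10,0,0,45],[0,0,0,-10,0,0,45],[0,0,0,-10,0,0,45],[0,0,0,-10,0,0,45],[0,0,0,0,0,0,45]]' 25 >/dev/null; python3 st.py
```

```text
tcp in bend [ 39.8 -74.4] z 24.7 turn 0.0008 tilt [ 0.002 -0.001 -1.   ] F [-5.7 -0.1] 11.1 w 45.1 g 26.110020875930786 t 6.05 j [-0.59  0.5  -0.2   0.87 -0.   -0.1 ]
```

```bash
python3 -m handwheel '[[0,0,0,-6,0,0,45],[0,0,0,-6,0,0,45],[0,0,0,-4,0,0,45],[0,0,0,0,0,0,45]]' 25 >/dev/null; python3 st.py; python3 -m handwheel '[[0,0,0,-2,0,0,45],[0,0,0,-2,0,0,45],[0,0,0,0,0,0,45]]' 25 >/dev/null; python3 st.py
```

```text
tcp in bend [ 54.4 -74.4] z 24.7 turn 0.0008 tilt [ 0.004 -0.001 -1.   ] F [-8.9 -0.9] 13.7 w 45.1 g 26.19624763727188 t 6.45 j [-0.59  0.53 -0.15  0.89 -0.   -0.1 ]
tcp in bend [ 57.6 -74.3] z 24.7 turn 0.0008 tilt [ 0.005 -0.001 -1.   ] F [-10.9   0. ] 14.7 w 45.2 g 26.322313249111176 t 6.75 j [-0.59  0.54 -0.14  0.9  -0.   -0.1 ]
```

```bash
python3 -m handwheel '[[0,0,0,-2,0,0,45],[0,0,0,0,0,0,45]]' 25 >/dev/null; python3 st.py; python3 -m handwheel '[[0,0,0,-2,0,0,45],[0,0,0,0,0,0,45]]' 25 >/dev/null; python3 st.py;  python3 -m handwheel '[[0,0,0,-2,0,0,45],[0,0,0,0,0,0,45]]' 25 >/dev/null; python3 st.py
```

```text
tcp in bend [ 59.5 -74.3] z 24.7 turn 0.0008 tilt [ 0.005 -0.001 -1.   ] F [-11.3  -0.2] 15.3 w 44.9 g 26.344483494758606 t 6.95 j [-0.59  0.54 -0.14  0.9  -0.   -0.1 ]
tcp in bend [ 61.5 -74.3] z 24.7 turn 0.0008 tilt [ 0.005 -0.001 -1.   ] F [-10.8   0.4] 14.9 w 45.0 g 26.316985487937927 t 7.15 j [-0.59  0.54 -0.13  0.9  -0.   -0.1 ]
tcp in bend [ 61.6 -74.3] z 24.7 turn 0.0008 tilt [ 0.008 -0.001 -1.   ] F [-15.2  -0.3] 19.7 w 44.9 g 26.7885759472847 t 7.35 j [-0.59  0.55 -0.13  0.91 -0.   -0.1 ]
```

It stopped against the brass stop: another 2 mm was commanded, there was no travel, and the force rose. I'll confirm with one small push and then open.

```bash
python3 -m handwheel '[[0,0,0,-2,0,0,45],[0,0,0,0,0,0,45]]' 25 >/dev/null; python3 st.py; python3 -m handwheel '[[0,0,0,0,0,0,60],[0,0,0,0,0,0,75],[0,0,0,0,0,0,90],[0,0,0,0,0,0,100],[0,0,0,0,0,0,100],[0,0,0,0,0,0,100],[0,0,0,0,0,0,100]]' >/dev/null; python3 st.py
```

```text
tcp in bend [ 61.7 -74.3] z 24.7 turn 0.0007 tilt [ 0.012 -0.001 -1.   ] F [-20.4  -1.2] 24.1 w 45.0 g 27.191905081272125 t 7.55 j [-0.59  0.55 -0.12  0.91 -0.   -0.1 ]
tcp in bend [ 68.5 -73.9] z 23.1 turn 0.0012 tilt [ 0.  0. -1.] F [-0.1  0.5] 0.3 w 85.3 g 0.0 t 8.25 j [-0.59  0.55 -0.12  0.9   0.   -0.1 ]
```

```bash
python3 -m handwheel '[[0,0,0,6,0,-15,100],[0,0,0,0,0,-25,100],[0,0,0,0,0,-35,100],[0,0,0,0,0,-45,100],[0,0,0,40,20,-20,100],[0,0,0,45,20,0,100],[0,0,0,45,20,0,100],[0,0,0,45,20,0,100],[0,0,0,45,20,0,100],[0,0,0,0,0,0,100]]' >/dev/null; python3 st.py; python3 - <<'E'
from loc import *
im=vision.read_camera("top"); p=np.load("p.npy")
main(im,p,"pics/end.png"); print(fit(im,p))
E
```

```text
tcp in bend [-164.8   27.2] z 163.5 turn 0.0048 tilt [ 0.005  0.    -1.   ] F [-0.5 -1. ] 0.2 w 85.0 g 0.0 t 9.25 j [-0.39  0.05 -0.45  1.08  0.    0.1 ]Traceback (most recent call last):
  File "<stdin>", line 3, in <module>
  File "loc.py", line 9, in main
    n,l,st,_=cv2.connectedComponentsWithStats(mk.astype(np.uint8)); k=1+st[1:,4].argmax()
                                                                        ~~~~~~~~~~~~~~~^^
ValueError: attempt to get argmax of an empty sequence
```

```bash
python3 -m handwheel '[[0,0,0,20,35,0,100],[0,0,0,20,35,0,100],[0,0,0,20,35,0,100],[0,0,0,20,35,0,100],[0,0,0,20,35,0,100],[0,0,0,20,35,0,100],[0,0,0,0,0,0,100],[0,0,0,0,0,0,100]]' >/dev/null; python3 st.py; python3 - <<'E'
from loc import *
im=vision.read_camera("top"); p=np.load("p.npy")
cv2.imwrite("pics/topend.png",im)
print(fit(im,p)); main(im,p,"pics/end.png"); 
a=cv2.resize(vision.read_camera("scene"),(560,420))
e=cv2.imread("pics/end.png")[:420,:400] if 0 else cv2.resize(cv2.imread("pics/end.png"),(240,232))
a[-232:,-240:]=e; cv2.imwrite("pics/both.png",cv2.resize(a,(800,600)))
E
```

```text
tcp in bend [-277.2  236.6] z 163.9 turn 0.0032 tilt [-0.001  0.    -1.   ] F [-0.5  0.1] 1.8 w 84.8 g 0.0 t 10.1 j [ 0.18  0.08 -0.41  1.08 -0.    0.67]
(array([ 0.54106351, -0.18405363, -0.49247859]), np.float64(8038.443419700375), np.float64(9590.0))
piece 171 [ 0.5577 -0.2791  0.061 ] [ 59.5 -75.7] enc [ 55.7 -75.5] 9.642699241638184
stemtop 309 [ 0.558  -0.2793  0.052 ] [ 59.9 -75.7] enc [ 59.9 -75.6] 10.44916820526123
tcp in bend [-277.   235.9] 0.16372489830052078 turn about tool z 0.001393086342315497
```

View pics/both.png

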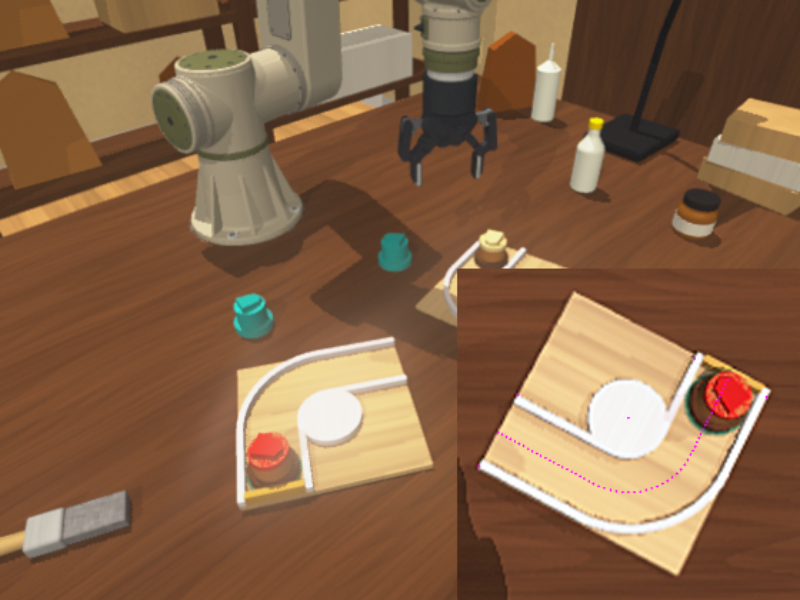

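The red pedestal stands at (59.9, -75.7) in the bend's axes, against the brass stop (scene (270,460)). The track has not moved, and the pale pedestal is still in its lane at (492,248). Handing in.

```bash
python3 -c "
from rig import arm
print(arm.finish_job())"
```

```text
the job is handed in; nothing more can be done
None
```

The red pedestal is home against the brass stop over the green spot, the pale pedestal and the turquoise look-alikes were left alone, and the job was handed in at about 10 s of the 32 s allowed.

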